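# Crack loose the pump of the blue sprayer, thread unknown

## Robot

A 7-joint arm with a two-finger parallel gripper is mounted at the origin on the work surface. World frame = base frame: x ahead of the robot, y to its left, z up, the work surface at z = 0. Lengths are in m, angles in rad, forces in N, time in s.
With the tool pointing down it reaches from about 0.4 to 0.875 m from the base axis. Payload 6.5 kg.
Tool frame: the origin (TCP) lies at the very end of the fingers, on their centre line; the grasp point (between the pads) lies 19 mm behind it; z points along the fingers, y is the line along which they close (so a half turn about z gives the same grasp; the last joint's range is limited). The gripper opens to 85 mm and grips with 20 to 120 N. Pads are 22 mm wide; open, the fingers measure 114 mm over their backs; the gripper's body (76 mm by 85 mm) begins 54 mm behind the grasp point. The pads swing forward as they close: fully open they stand 13 mm farther back than shut.
Start: joints at [1.113, 0.536, -0.004, 1.538, 0.003, 1.067, -0.071], TCP at [0.248, -0.601, 0.231] pointing down, gripper open.
Joint ranges: [-2.7, 2.7], [-0.37, 2.16], [-1.27, 1.26], [0.24, 2.4], [-1.31, 4.45], [0.19, 1.91], [-2.76, 2.76]. Speed limits (rad/s): [2.39, 2.39, 3.14, 3.14, 3.14, 3.14, 3.14].

## Interface

Orientations are given as a rotation vector (axis times angle).
In Python, from bench import telemetry, optics, ctrl gives the robot as it stands.
- The arm moves only by the tool move_arm, never from a script. Its argument "rows" is one flat list of numbers, 7 for each row, row after row: the shift along the tool's x, y, z in m, then the turn, a rotation vector about the tool's x, y, z in degrees, then the finger opening in m, from 0 to 0.0854. A call has 1 to 5 rows; each row is the pose to reach, as a shift and turn from the pose commanded when the call began, along the tool's axes at that moment; what a row does not reach only later rows make up. A row lasts 1/8 s, in which the tool goes at most 62.5 mm and 10.7 degrees, less where a joint would pass 70% of its speed; a pose out of reach is approached as far as the arm can. A call with a gripper value outside its range is refused whole. The fingers move at their own pace and stop on an object; the grip force is fixed at half the most. Time passes only in rows, so rows that repeat a pose let the fingers close. It gives the time, the measured TCP pose, the force, the opening and the grip force at its end, in the units of the state.
- telemetry.state(): the state, without advancing time (a new reading comes with each control period).
- optics.read_camera(name): name is "side" or "top"; returns a dict with "frame" (420x560x3 uint8, blue, green, red), "fx", "fy", "cx", "cy" (pixels), "T" (4x4, takes a point from camera to world coordinates). Camera axes: x right, y down, z forward; pixel columns grow to the right and rows downward; lengths in m; the calibration is good to about 2 mm. A picture is of the moment at which its call begins. There is no depth.
- ctrl.job_done(): hands the job in; it is judged then, once.
The state is a dict: "time_s": time; "joint_pos": joint angles; "qvel": joint speeds; "joint_efforts": joint torques, N m; "position": TCP position; "tool_rot": TCP orientation; "contact_force": force on the tool from outside, world axes, zero at the start; "moment": the same for the moment, N m; "opening": finger opening in m; "gripper_force": force on a finger pad.
Only numpy, scipy, OpenCV 4.12 (cv2) and the standard library are available. Lean on these libraries where they do the work, as an engineer would, in place of code of your own. Each camera call takes 0.05 s, during which the arm holds its last target. There are 200 camera calls.

## Task

Loosen the pump of the blue-headed pressure sprayer by turning the T-handle on its top about a sixth of a turn (60 degrees), then let go of it. Some of these pumps have an ordinary thread and some a reverse one, and nothing on the outside tells which: try one way, and if it comes up hard almost at once, turn it the other way. Leave the pump handle of the yellow-headed sprayer as it is.

Things in the scene. Friction and masses are not known exactly. Their poses are not given: they have to be found in the camera images.
- blue_grip (a point): Middle of the blue sprayer's T-handle, half-way up the bar and on its upright axis: a flat blue bar 80 mm long (its x axis), 16 mm thick, 22 mm tall, level, 241 mm above the bench; z up; turns with the bar. Nothing near it but its 16 mm round stem below; the blue head's flat top (60 mm wide, white 104 mm tank under it) is 38 mm lower. Sprayer clamped to the bench.
- blue_pump (a joint): Angle of the blue handle, rad; starts tight, within 0.05 of 0; positive anticlockwise from above. The tightening way it meets a hard stop at about 0.08 rad, springing to 0.13 when pressed; the loosening way it turns freely (friction 0.12 N m) to an end stop at 1.4 rad. Which way loosens differs from start to start. Stays where it is left.
- yellow_grip (a point): Middle of the yellow sprayer's T-handle, half-way up the bar and on its upright axis: a flat yellow bar 80 mm long (its x axis), 16 mm thick, 22 mm tall, level, 241 mm above the bench; z up; turns with the bar. Nothing near it but its 16 mm round stem below; the yellow head's flat top (60 mm wide, white 104 mm tank under it) is 38 mm lower. Sprayer clamped to the bench.
- yellow_pump (a joint): Angle of the yellow sprayer's pump handle in rad, start within 0.05 of 0, positive anticlockwise from above; to be left as it is.
Mind the look-alikes: they are no part of the job. What is shaped like the part that bears blue_grip but green or red is not meant.

How it is judged:
By the outcome, as a careful person would: the job done as asked, in the order asked, and still so for the second after the job is handed in, with the robot touching nothing.
It also fails if it takes over 32 s, if anything falls off the work surface, if the arm or the gripper's body presses on something with over 40 N, if the wrist force passes 120 N, or if a joint passes its speed limit or range.

## Working session

There is one attempt and no reset: what is moved stays moved. The work goes in short steps, Python scripts to look and compute and a tool call to move; the robot and the scene stay as the last step left them, time stands still between calls to the robot, and variables do not carry over. Pictures are saved under pics/ and viewed, at most 10 in all, crops included, and the job is handed in when it is done.

Besides the shell and the picture viewer there is one more tool, called after "Emit:" as name(argument=value, ...) on one line, values as JSON. move_arm: Moves the arm, as the interface text tells. Its arguments: {"type":"object","properties":{"rows":{"type":"array"}},"required":["rows"]}

```bash
mkdir -p pics; python3 - <<'E'
from bench import telemetry, optics
import cv2, numpy as np
s=telemetry.state(); print({k:np.round(v,3).tolist() for k,v in s.items()})
for n in("top","side"):
    c=optics.read_camera(n); cv2.imwrite(f"pics/{n}0.png",c["frame"]); print(n,c["fx"],c["fy"],c["cx"],c["cy"],np.round(c["T"],3).tolist())
E
```

```text
{'time_s': 0.0, 'joint_pos': [1.113, 0.537, -0.004, 1.539, 0.003, 1.067, -0.071], 'qvel': [0.001, -0.0, -0.001, 0.001, 0.001, -0.001, -0.0], 'joint_efforts': [0.001, -58.342, 1.049, -25.911, 0.012, 0.009, -0.0], 'position': [0.248, -0.6, 0.23], 'tool_rot': [-3.08, -0.611, 0.001], 'contact_force': [-0.583, 0.416, 0.072], 'moment': [0.028, -0.038, 0.001], 'gripper_force': 0.0, 'opening': 0.086}
top 542.1314507281121 542.1314507281121 279.84405725608605 213.954303999849 [[0.026, -0.994, 0.108, 0.404], [-1.0, -0.027, -0.003, -0.005], [0.005, -0.108, -0.994, 1.088], [0.0, 0.0, 0.0, 1.0]]
side 440.14381979856023 440.14381979856023 279.08564999624 210.2635772580749 [[-0.855, -0.34, 0.392, 0.157], [-0.518, 0.57, -0.637, 0.558], [-0.007, -0.748, -0.664, 0.746], [0.0, 0.0, 0.0, 1.0]]
```

View pics/top0.png

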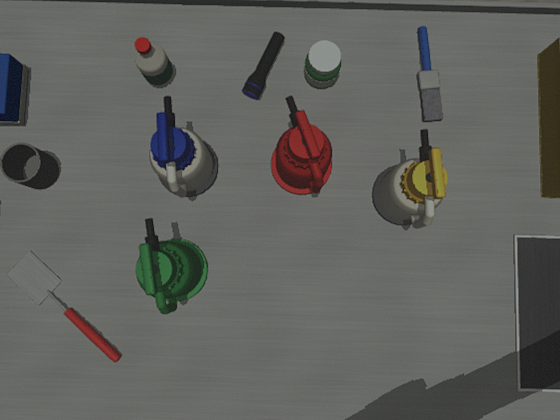

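View pics/side0.png

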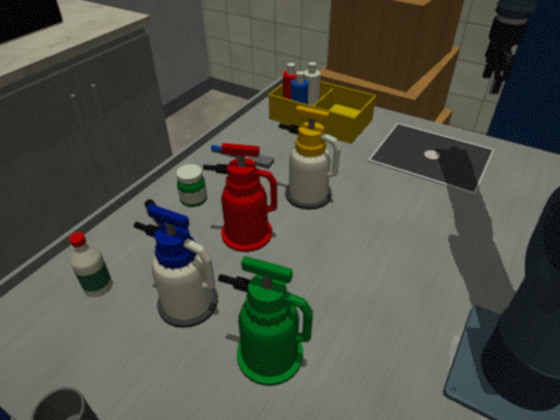

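The top view shows the blue sprayer's bar near (164,140), the green at (150,270), the red at (305,155) and the yellow at (435,172). In the side view the blue bar is near (167,215). I'll zoom in on blue.

```bash
python3 - <<'E'
import cv2, numpy as np
a=cv2.imread("pics/top0.png")[80:210,120:240]; b=cv2.imread("pics/side0.png")[185:285,120:220]
f=lambda i:cv2.convertScaleAbs(cv2.resize(i,(400,400*i.shape[0]//i.shape[1]),interpolation=cv2.INTER_CUBIC),alpha=1.8)
a,b=f(a),f(b); h=max(a.shape[0],b.shape[0])
p=lambda i:cv2.copyMakeBorder(i,0,h-i.shape[0],0,0,0)
cv2.imwrite("pics/c0.png",np.hstack([p(a),p(b)]))
E
```

```text
(no output)
```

View pics/c0.png

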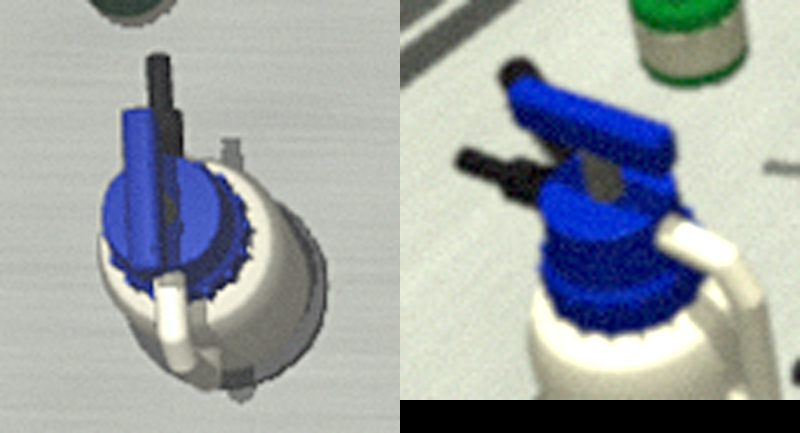

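Left half (top view ×3.33): the bar's top face spans about (122,110)–(152,110) to (127,268)–(158,268). Its dark side face lies to the right. Right half (side view ×4): bar middle at about (592,122).

```bash
cat > h.py <<'E'
import numpy as np
from bench import telemetry, optics
from scipy.spatial.transform import Rotation as R
def ray(c,uv,z):
    d=c["T"][:3,:3]@np.array([(uv[0]-c["cx"])/c["fx"],(uv[1]-c["cy"])/c["fy"],1]); o=c["T"][:3,3]
    return o+d*(z-o[2])/d[2]
def proj(c,p):
    q=np.linalg.inv(c["T"])@np.r_[p,1]; return np.array([c["cx"]+c["fx"]*q[0]/q[2],c["cy"]+c["fy"]*q[1]/q[2]])
E
python3 - <<'E'
from h import *
import cv2
t=optics.read_camera("top"); s=optics.read_camera("side")
k=np.array([(122,110),(152,110),(127,268),(158,268)])/(10/3)+[120,80]
P=[ray(t,u,.252) for u in k]; print(np.round(P,4))
c=np.mean(P,0); d=(P[0]+P[1]-P[2]-P[3])/2; print("c",c,"len",np.linalg.norm(d),"w",np.linalg.norm(P[0]-P[1]),"yaw",np.degrees(np.arctan2(d[1],d[0])))
c[2]=.241; pr=proj(s,c); print("side proj",pr,"crop",(pr-[120,185])*4+[400,0])
u=d/np.linalg.norm(d)
for L in(.04,-.04):
  for z in (.252,.23): print(L,z,(proj(s,np.r_[(c+u*L)[:2],z])-[120,185])*4+[400,0])
st=telemetry.state(); Rm=R.from_rotvec(st["tool_rot"]).as_matrix(); print(np.round(Rm,3)); 
# side faint: bar extents by blue mask rows, top
b=t["frame"].astype(int); 
for r in range(110,166,3): print(r,[int(b[r,x,0]) for x in range(152,182)])
E
```

```text
[[0.6504 0.192  0.252 ]
 [0.6508 0.1778 0.252 ]
 [0.5743 0.1858 0.252 ]
 [0.5747 0.1712 0.252 ]]
c [0.61251358 0.1816814  0.252     ] len 0.0763607155087821 w 0.014220678818952913 yaw 4.782351064863512
side proj [167.37857086 215.34966229] crop [589.51428343 121.39864916]
0.04 0.252 [509.93739893  75.15752029]
0.04 0.23 [520.20668944 113.09010374]
-0.04 0.252 [662.756907   130.17892315]
-0.04 0.23 [670.40998912 168.40612847]
[[ 0.924  0.382 -0.   ]
 [ 0.382 -0.924  0.001]
 [-0.    -0.001 -1.   ]]
110 [103, 102, 104, 100, 102, 103, 101, 103, 104, 104, 105, 111, 70, 21, 32, 35, 37, 34, 31, 28, 92, 107, 102, 101, 103, 104, 103, 103, 101, 101]
113 [103, 103, 105, 104, 85, 84, 92, 93, 92, 93, 95, 97, 97, 72, 40, 34, 32, 35, 35, 29, 24, 37, 73, 97, 100, 100, 100, 100, 102, 102]
116 [102, 101, 101, 102, 85, 84, 96, 100, 99, 103, 103, 92, 87, 74, 51, 43, 38, 32, 34, 36, 29, 28, 39, 93, 106, 100, 99, 100, 102, 101]
119 [102, 103, 104, 106, 86, 83, 94, 99, 99, 102, 105, 104, 96, 79, 55, 40, 35, 33, 30, 31, 30, 33, 30, 96, 108, 103, 101, 105, 103, 101]
122 [103, 103, 103, 105, 84, 80, 96, 99, 1
[... 1339 characters left out ...]
 110, 111, 108, 109, 113]
152 [79, 98, 108, 104, 108, 101, 88, 91, 101, 102, 106, 108, 110, 110, 97, 69, 44, 42, 62, 66, 65, 59, 100, 114, 113, 108, 109, 110, 111, 116]
155 [103, 75, 61, 91, 108, 112, 91, 86, 97, 103, 106, 108, 112, 88, 84, 77, 49, 41, 60, 66, 63, 61, 103, 115, 114, 110, 115, 116, 101, 68]
158 [119, 90, 73, 77, 56, 46, 68, 85, 100, 108, 105, 106, 109, 111, 102, 81, 54, 40, 60, 68, 66, 65, 84, 103, 75, 60, 51, 44, 48, 42]
161 [116, 121, 119, 104, 89, 78, 64, 56, 54, 56, 57, 54, 54, 51, 44, 43, 41, 46, 56, 55, 58, 60, 49, 43, 42, 51, 50, 50, 46, 51]
164 [77, 107, 119, 118, 120, 117, 94, 66, 74, 79, 73, 61, 55, 50, 92, 92, 83, 86, 90, 89, 84, 80, 76, 53, 41, 44, 43, 61, 74, 80]
```

Emit:
move_arm(rows=[0,0,-0.055,0,0,-8,0.085,0.01,-0.01,-0.11,0,0,-16,0.085,0.05,-0.045,-0.135,0,0,-25,0.085,0.09,-0.083,-0.14,0,0,-35,0.085,0.13,-0.12,-0.14,0,0,-45,0.085])

```text
time_s: 0.82
position: [0.3233, -0.4387, 0.372]
tool_rot: [2.607, 1.751, 0.0]
contact_force: [0.3, 0.5, 0.4]
opening: 0.0848
gripper_force: 0.0
```

```bash
cat >> h.py <<'E'
def rel(p,yaw):
    s=telemetry.state(); r=R.from_rotvec(s["tool_rot"]); 
    g=R.from_matrix(np.array([[np.cos(yaw),np.sin(yaw),0],[np.sin(yaw),-np.cos(yaw),0],[0,0,-1]]))
    print("t",s["time_s"],"pos",np.round(s["position"],4),"j",np.round(s["joint_pos"],2),"shift",np.round(r.inv().apply(np.array(p)-s["position"]),4),"turn",np.round((r.inv()*g).as_rotvec(degrees=True),2))
E
python3 -c "
from h import *
rel([.6125,.181,.31],np.radians(184.5))"
```

```text
t 0.825 pos [ 0.3233 -0.4387  0.372 ] j [ 1.03  0.24 -0.22  1.63  0.06  1.28  0.41] shift [0.6831 0.0332 0.0615] turn [-0.0000e+00  1.0000e-01 -1.1673e+02]
```

Emit:
move_arm(rows=[0.055,0.003,0,0,0,-10,0.085,0.11,0.006,0,0,0,-20,0.085,0.165,0.008,0,0,0,-30,0.085,0.22,0.011,0,0,0,-40,0.085,0.275,0.014,0,0,0,-50,0.085])

```text
time_s: 1.45
position: [0.4413, -0.19, 0.3713]
tool_rot: [1.623, 2.689, -0.0]
contact_force: [0.5, 0.2, 0.1]
opening: 0.0845
gripper_force: 0.0
```

```bash
python3 -c "
from h import *
rel([.6125,.181,.31],np.radians(184.5))"
```

```text
t 1.45 pos [ 0.4413 -0.19    0.3713] j [ 0.78  0.15 -0.51  1.76  0.08  1.25  0.73] shift [0.2485 0.3243 0.0612] turn [-2.000e-02  2.000e-02 -6.674e+01]
```

Emit:
move_arm(rows=[0.035,0.045,0,0,0,-10,0.085,0.07,0.09,0,0,0,-20,0.085,0.105,0.135,0,0,0,-30,0.085,0.14,0.18,0,0,0,-40,0.085,0.175,0.225,0,0,0,-50,0.085])

```text
time_s: 2.08
position: [0.5605, 0.0688, 0.3713]
tool_rot: [0.336, 3.123, -0.001]
contact_force: [0.0, -0.2, -0.5]
opening: 0.0849
gripper_force: 0.0
```

```bash
python3 -c "
from h import *
rel([.6125,.181,.31],np.radians(184.5))"
```

```text
t 2.075 pos [0.5605 0.0688 0.3713] j [ 0.38  0.37 -0.78  1.55  0.26  1.33  0.93] shift [-0.027   0.1207  0.0612] turn [ -0.02   0.02 -16.77]
```

Emit:
move_arm(rows=[-0.012,0.055,0,0,0,-8,0.085,-0.024,0.108,0,0,0,-16.8,0.085,-0.027,0.1207,0.03,0,0,-16.8,0.085,-0.027,0.1207,0.0612,0,0,-16.8,0.085,-0.027,0.1207,0.0612,0,0,-16.8,0.06])

```text
time_s: 2.7
position: [0.6112, 0.1785, 0.3075]
tool_rot: [0.117, -3.134, 0.003]
contact_force: [0.9, -0.0, 0.4]
opening: 0.0695
gripper_force: 0.0
```

```bash
python3 - <<'E'
from h import *
import cv2
rel([.6125,.181,.224],np.radians(184.5))
a=optics.read_camera("top")["frame"][60:220,80:260]; b=optics.read_camera("side")["frame"][135:285,80:248]
f=lambda i:cv2.convertScaleAbs(cv2.resize(i,(400,356),interpolation=cv2.INTER_CUBIC),alpha=1.8)
cv2.imwrite("pics/c1.png",np.hstack([f(a),f(b)]))
E
```

```text
t 2.7 pos [0.6112 0.1785 0.3075] j [ 0.17  0.57 -0.8   1.45  0.42  1.3   0.98] shift [-0.0019  0.0025  0.0835] turn [-0.09 -0.29 -0.24]
```

View pics/c1.png

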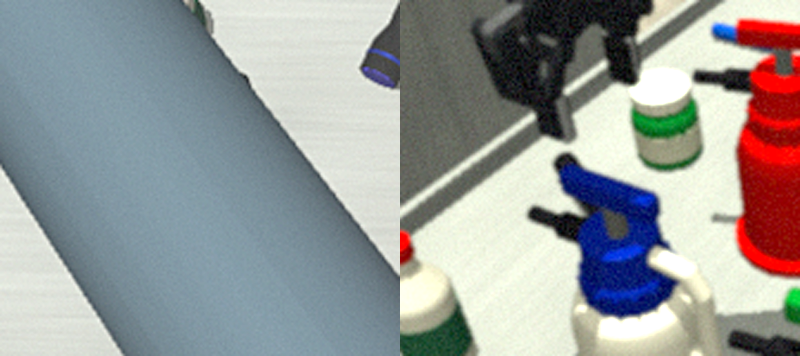

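The top view is blocked by the arm. In the side crop the open fingers, tips near (555,135) and (622,80), straddle the bar at (607,190). Descending.

Emit:
move_arm(rows=[0,0,0.025,0,0,0,0.06,0,0,0.05,0,0,0,0.06,0,0,0.07,0,0,0,0.06,0,0,0.086,0,0,0,0.06,0,0,0.086,0,0,0,0.06])

```text
time_s: 3.42
position: [0.6122, 0.179, 0.2233]
tool_rot: [0.116, -3.138, 0.001]
contact_force: [0.4, 1.2, 0.7]
opening: 0.06
gripper_force: 0.0
```

```bash
python3 - <<'E'
from h import *
import cv2
rel([.6125,.181,.224],np.radians(184.5))
s=telemetry.state(); print(s["moment"],s["contact_force"])
b=optics.read_camera("side")["frame"][135:285,80:280]
cv2.imwrite("pics/c2.png",cv2.convertScaleAbs(cv2.resize(b,(800,600),interpolation=cv2.INTER_CUBIC),alpha=1.8))
E
```

```text
t 3.425 pos [0.6122 0.179  0.2233] j [ 0.15  0.65 -0.77  1.55  0.48  1.15  0.93] shift [-0.0005  0.0019 -0.0007] turn [-0.02 -0.08 -0.26]
[-0.02315502  0.01183867  0.02850991] [0.44381877 1.24567143 0.7167209 ]
```

View pics/c2.png

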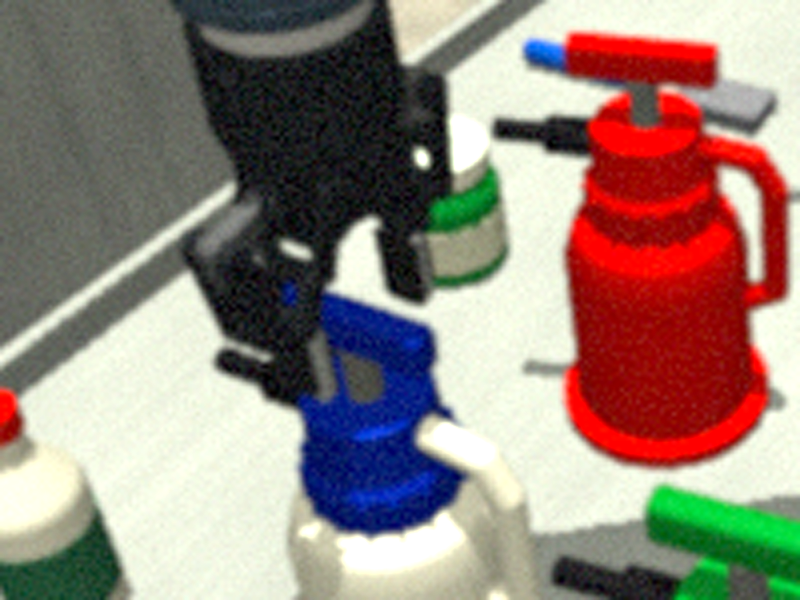

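The near finger, at (320,350), and the far finger, at (405,270), straddle the blue bar at the stem. Closing.

Emit:
move_arm(rows=[0,0.0015,0,0,0,0,0.03,0,0.0015,0,0,0,0,0.01,0,0.0015,0,0,0,0,0.005,0,0.0015,0,0,0,0,0.005,0,0.0015,0,0,0,0,0.005])

```text
time_s: 4.1
position: [0.6126, 0.1826, 0.225]
tool_rot: [-0.118, 3.138, 0.004]
contact_force: [0.1, 5.4, 5.0]
opening: 0.0153
gripper_force: 60.1
```

```bash
python3 - <<'E'
from h import *
rel([.6125,.181,.224],np.radians(184.5))
s=telemetry.state(); print(s["moment"],s["contact_force"])
E
```

```text
t 4.1 pos [0.6126 0.1826 0.225 ] j [ 0.15  0.64 -0.77  1.54  0.48  1.15  0.93] shift [ 0.0002 -0.0016  0.001 ] turn [ 0.13  0.09 -0.19]
[ 0.89977791  0.04938407 -0.06110715] [0.06522081 5.42676568 4.98014568]
```

Emit:
move_arm(rows=[0,0,0,0,0,-2,0.005,0,0,0,0,0,-4,0.005,0,0,0,0,0,-6,0.005,0,0,0,0,0,-6,0.005])

```text
time_s: 4.6
position: [0.6126, 0.1824, 0.225]
tool_rot: [-0.281, 3.127, 0.004]
contact_force: [-0.2, 5.3, 4.0]
opening: 0.0153
gripper_force: 60.2
```

```bash
python3 - <<'E'
from h import *
rel([.6125,.181,.224],np.radians(184.5))
s=telemetry.state(); print(s["moment"],s["contact_force"])
E
```

```text
t 4.6 pos [0.6126 0.1824 0.225 ] j [ 0.16  0.65 -0.79  1.54  0.49  1.15  1.02] shift [ 0.0004 -0.0014  0.001 ] turn [0.13 0.09 5.78]
[ 0.99147268  0.05229804 -0.19212408] [-0.18513422  5.28575627  3.96830751]
```

Emit:
move_arm(rows=[0,0,0,0,0,-2,0.005,0,0,0,0,0,-4,0.005,0,0,0,0,0,-4,0.005])

```text
time_s: 4.97
position: [0.613, 0.182, 0.2251]
tool_rot: [-0.385, 3.116, 0.005]
contact_force: [-1.1, 5.9, 3.8]
opening: 0.0151
gripper_force: 72.8
```

```bash
python3 - <<'E'
from h import *
rel([.6125,.181,.224],np.radians(184.5))
s=telemetry.state(); print(s["moment"],s["contact_force"])
E
```

```text
t 4.975 pos [0.613  0.182  0.2251] j [ 0.17  0.66 -0.81  1.54  0.5   1.16  1.08] shift [ 0.0007 -0.0009  0.001 ] turn [0.16 0.1  9.58]
[ 1.19347925  0.03483891 -1.68036676] [-1.05204612  5.91073609  3.83294592]
```

The torque jumped to 1.7 N·m, which is the tight stop, so I'm reversing to clockwise. I need about 70° from here.

Emit:
move_arm(rows=[0,0,0,0,0,6,0.005,0,0,0,0,0,14,0.005,0,0,0,0,0,22,0.005,0,0,0,0,0,30,0.005,0,0,0,0,0,35,0.005])

```text
time_s: 5.6
position: [0.6128, 0.1828, 0.225]
tool_rot: [0.567, 3.088, 0.004]
contact_force: [0.4, 6.7, 3.6]
opening: 0.0148
gripper_force: 60.1
```

```bash
python3 - <<'E'
from h import *
rel([.6125,.181,.224],np.radians(124.0))
s=telemetry.state(); print(s["moment"],s["contact_force"])
E
```

```text
t 5.6 pos [0.6128 0.1828 0.225 ] j [ 0.09  0.62 -0.67  1.55  0.41  1.12  0.54] shift [-0.0003 -0.0018  0.001 ] turn [1.900e-01 1.000e-02 3.518e+01]
[ 1.10435828 -0.17962374  0.1391325 ] [0.38354547 6.65220564 3.58508103]
```

Turning freely (0.14 N·m). Continuing.

Emit:
move_arm(rows=[0,0,0,0,0,8,0.005,0,0,0,0,0,16,0.005,0,0,0,0,0,24,0.005,0,0,0,0,0,31,0.005,0,0,0,0,0,35,0.005])

```text
time_s: 6.22
position: [0.613, 0.1829, 0.225]
tool_rot: [1.469, 2.776, 0.005]
contact_force: [1.6, 7.1, 2.9]
opening: 0.0148
gripper_force: 60.0
```

Emit:
move_arm(rows=[0,0,0,0,0,0,0.005,0,0,0,0,0,0,0.05,0,0,0,0,0,0,0.06,0,0,0,0,0,0,0.06,0,0,0,0,0,0,0.06])

```text
time_s: 6.85
position: [0.6123, 0.1804, 0.2238]
tool_rot: [-1.469, -2.777, 0.001]
contact_force: [-0.2, 0.3, -0.9]
opening: 0.06
gripper_force: 0.0
```

```bash
python3 - <<'E'
from h import *
import cv2
rel([.6125,.181,.224],np.radians(124.0))
s=telemetry.state(); print(s["moment"],s["contact_force"],s["opening"])
b=optics.read_camera("side")["frame"][135:285,80:280]
cv2.imwrite("pics/c3.png",cv2.convertScaleAbs(cv2.resize(b,(800,600),interpolation=cv2.INTER_CUBIC),alpha=1.8))
E
```

```text
t 6.85 pos [0.6123 0.1804 0.2238] j [ 0.01  0.58 -0.54  1.55  0.32  1.1  -0.01] shift [ 0.0004  0.0005 -0.0002] turn [-0.04  0.01  0.23]
[ 0.0320186  -0.02446341  0.01147022] [-0.23241726  0.3433464  -0.92118057] 0.05995735011870057
```

View pics/c3.png

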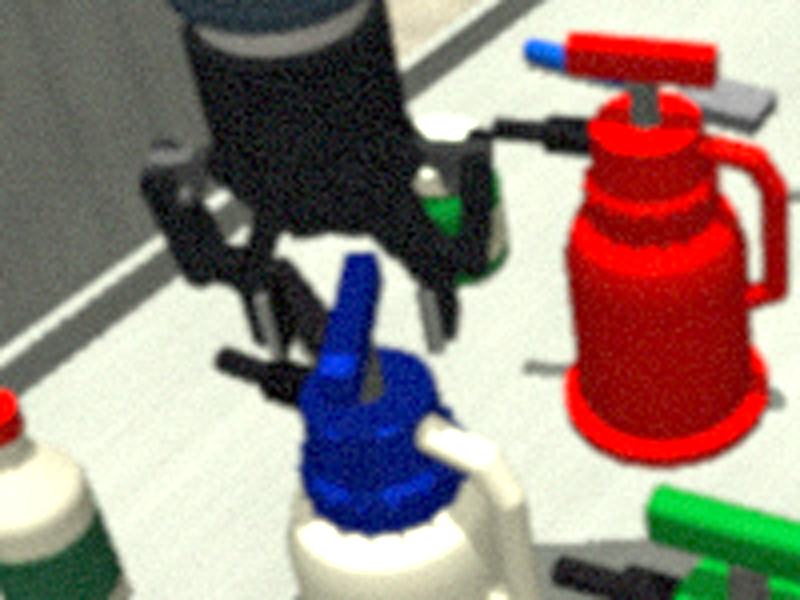

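The bar now runs from (340,365) to (360,265), so it has turned clockwise. The fingers stand clear on both sides. Retreating upward.

Emit:
move_arm(rows=[0,0,-0.03,0,0,0,0.06,0,0,-0.07,0,0,0,0.06,0,0,-0.12,0,0,0,0.06,0,0,-0.12,0,0,0,0.06])

```text
time_s: 7.4
position: [0.6142, 0.1821, 0.3488]
tool_rot: [1.466, 2.772, 0.009]
contact_force: [0.2, 0.5, -0.5]
opening: 0.0599
gripper_force: 0.0
```

```bash
python3 - <<'E'
from h import *
import cv2
s=telemetry.state(); print(s["position"],s["contact_force"],s["time_s"])
c=optics.read_camera("side"); P=np.array([.6125,.181,.252])
for deg in (55,60,65):
  y=np.radians(4.6-deg); u=np.array([np.cos(y),np.sin(y),0]); n=np.array([-u[1],u[0],0])
  print(deg,[np.round((proj(c,P+a*.04*u+b*.008*n)-[120,185])*6).tolist() for a,b in((1,1),(1,-1),(-1,-1),(-1,1))])
b=c["frame"][185:285,120:220]
cv2.imwrite("pics/c4.png",cv2.convertScaleAbs(cv2.resize(b,(600,600),interpolation=cv2.INTER_CUBIC),alpha=1.8))
E
```

```text
[0.61418594 0.18208444 0.34875381] [ 0.17371731  0.51764934 -0.46465641] 7.4
55 [[257.0, 65.0], [313.0, 60.0], [303.0, 245.0], [243.0, 252.0]]
60 [[270.0, 63.0], [325.0, 61.0], [289.0, 248.0], [230.0, 251.0]]
65 [[282.0, 61.0], [336.0, 62.0], [276.0, 250.0], [217.0, 249.0]]
```

View pics/c4.png

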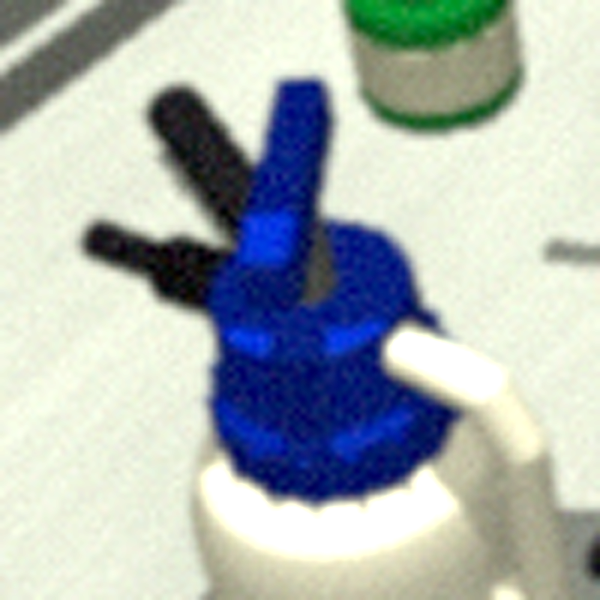

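The blue bar runs from its far end at (303,82) to its near end at (270,240). That matches the slope predicted for 60°, and the gripper is clear.

```bash
python3 -c "
from bench import ctrl
print(ctrl.job_done())"
```

```text
the job is handed in; nothing more can be done
None
```

The blue sprayer's pump is loosened: it has a reverse thread, so I turned the handle about 60° clockwise, then let go and raised the gripper clear; the yellow handle was not touched, and the job is handed in.

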